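# Clear the rattan shelf onto the wire rack in the same order

### The arm

A 6-joint arm with a two-finger parallel gripper is mounted at the origin on the work surface. World frame = base frame: x ahead of the robot, y to its left, z up, the work surface at z = 0. Lengths are in m, angles in degrees, forces in N, time in s.
With the tool pointing down it reaches from about 0.35 to 0.875 m from the base axis. Payload 4.2 kg.
Tool frame: the origin (TCP) lies between the finger pads; the fingertips stand 14 mm ahead of it and the grasp point (between the pads) lies 5 mm behind it; z points along the fingers, y is the line along which they close (so a half turn about z gives the same grasp; the last joint's range is limited). The gripper opens to 87 mm and grips with 3 to 60 N. Pads are 19 mm wide; open, the fingers measure 117 mm over their backs; the gripper's body (75 mm by 190 mm) begins 51 mm behind the grasp point.
Start: joints at [79.847, 22.042, 0.453, 0, -68.411, -14.817], TCP at [0.264, 0.567, 0.237] pointing down, gripper open.
Joint ranges: [-179.83, 179.83], [-69.29, 118.12], [-61.27, 80.66], [-181.25, 117.63], [-171.15, -9.14], [-177.46, 177.46]. Speed limits (degrees/s): [159.86, 159.86, 180, 180, 180, 180].

### API

Orientations are given as a 3x3 rotation matrix whose columns are the frame's x, y, z axes.
In Python, from station import * gives the robot as it stands. The module is installed in compiled form; this text tells all that it offers.
- The arm moves only by the tool play_rows, never from a script. Its argument "steps" is a list of rows, each an object of numbers: "ax", "ay", "az": the turn, a rotation vector about the tool's x, y, z in degrees; "dx", "dy", "dz": the shift along the tool's x, y, z in mm; "claw": the finger opening in mm, from 0 to 87. A call has 1 to 20 rows; each row shifts and turns the commanded pose from where the row before left it, along the tool's axes as they then stand; what a row does not reach is not made up. A row lasts 1/10 s, in which the tool goes at most 50 mm and 8.59 degrees, less where a joint would pass 70% of its speed; a pose out of reach is approached as far as the arm can. A call with a gripper value outside its range is refused whole. The fingers move at their own pace and stop on an object; the grip force is fixed at half the most. Time passes only in rows, so rows that do not move let the fingers close. It gives the time, the measured TCP pose, the force, the opening and the grip force at its end, in the units of the state.
- sense(): the state, without advancing time (a new reading comes with each control period).
- capture(name): name is "side" or "top"; returns a dict with "frame" (420x560x3 uint8, blue, green, red), "range_z" (420x560 float32, m along the optical axis (not along the pixel's ray), 0 where there is no reading), "fx", "fy", "cx", "cy" (pixels), "k1" (the pictures are not rectified: a ray, as slopes to the right and down, at radius r is drawn at 1 + k1 r^2 times it, then the intrinsics apply), "xyz" and "rotation" of the camera in the world. Camera axes: x right, y down, z forward; pixel columns grow to the right and rows downward; lengths in m; the calibration is good to about 2 mm. A picture is of the moment at which its call begins.
- finish_job(): hands the job in; it is judged then, once.
The state is a dict: "time_s": time; "joints": joint angles; "joint_velocities": joint speeds; "effort": joint torques, N m; "tcp_pos": TCP position; "ee_rot": TCP orientation; "wrist_force": force on the tool from outside, world axes, zero at the start; "moment": the same for the moment, N m; "gripper_width": opening from 0.0 (shut) to 1.0 (fully open); "gripper_force": force on a finger pad.
Only numpy, scipy, OpenCV 4.12 (cv2) and the standard library are available. Lean on these libraries where they do the work, as an engineer would, in place of code of your own. Each camera call takes 0.05 s, during which the arm holds its last target. There are 200 camera calls.

### The job

The rattan shelf has to be cleared for mending: move the four containers that stand in its clamp-on steel holders over to the steel wire rack, one upright in each bay, in the same left-to-right order as they stand on the shelf now. Keep them upright on the way, set them down rather than dropping them, and leave the hairbrush in front of the shelf where it lies.

Things in the scene. Friction and masses are not known exactly. Their poses are not given: they have to be found in the camera images.
- jar: White ceramic jar with a lid that is sealed on (one solid piece): round, 56 mm in diameter, straight wall from 10 to 60 mm height, lid edge (also 56 mm) to 67 mm, small knob up to 89 mm, 0.18 to 0.35 kg. Loose, upright in its holder, underside 3 mm above the holder's origin. Origin: centre of the underside; z up. Grip it round the body, 45 to 52 mm above its underside.
- cup: Dark brown coconut-wood beaker, empty and open at the top: round, 58 mm in diameter from 50 mm height to the rim at 75 mm, narrowing to 46 mm at the foot, wall 4.5 mm, 0.08 to 0.15 kg. Loose, upright in its holder, underside 3 mm above the holder's origin. Origin: centre of the underside; z up. Grip it from outside, about 55 mm above its underside.
- oil: Square amber glass hair-oil bottle with paper label and black screw cap: body 42 x 42 mm and 70 mm high, sides along its own x and y, cap 25 mm wide up to 97 mm, 0.13 to 0.25 kg. Loose, upright in its holder, underside 3 mm above the holder's origin. Origin: centre of the underside; z up. Turned up to 0.3 rad from its holder. Grip it across two flat sides, 45 to 52 mm above its underside.
- shampoo: Round ivory plastic shampoo bottle with a broad pale label and a 33 mm cap: 52 mm in diameter, straight wall up to 78 mm, cap top at 104 mm, 0.14 to 0.28 kg. Loose, upright in its holder, underside 3 mm above the holder's origin. Origin: centre of the underside; z up. Grip it round the body, 50 to 60 mm above its underside.
- holder_jar: Stainless clamp-on holder in which the white jar stands at the start. Fixed. 78 mm round dish, floor 3 mm thick, wire rim 10 mm high, screw clamp on its front (-x) side. Origin: centre of its underside, on the shelf top 90 mm above the table; x square to the row, away from the robot; y along the row, to the robot's left. It stays and so marks the place in the row. All four look alike.
- holder_cup: Stainless clamp-on holder in which the wooden beaker stands at the start. Fixed. 78 mm round dish, floor 3 mm thick, wire rim 10 mm high, screw clamp on its front (-x) side. Origin: centre of its underside, on the shelf top 90 mm above the table; x square to the row, away from the robot; y along the row, to the robot's left. It stays and so marks the place in the row. All four look alike.
- holder_oil: Stainless clamp-on holder in which the square oil bottle stands at the start. Fixed. 78 mm round dish, floor 3 mm thick, wire rim 10 mm high, screw clamp on its front (-x) side. Origin: centre of its underside, on the shelf top 90 mm above the table; x square to the row, away from the robot; y along the row, to the robot's left. It stays and so marks the place in the row. All four look alike.
- holder_shampoo: Stainless clamp-on holder in which the shampoo bottle stands at the start. Fixed. 78 mm round dish, floor 3 mm thick, wire rim 10 mm high, screw clamp on its front (-x) side. Origin: centre of its underside, on the shelf top 90 mm above the table; x square to the row, away from the robot; y along the row, to the robot's left. It stays and so marks the place in the row. All four look alike.
- rack: Fixed steel wire rack, 341 x 95 mm, four bays in a row, beside the shelf (left or right of it), turned up to 0.2 rad. Origin: centre of its underside on the table; x away from the robot, y along the row to the robot's left. Flat wire floor at z = 30 mm; bay centres x = 0, y = 126, 42, -42, -126 mm; each bay 79 (y) x 85 mm (x) clear between 5 mm wires with tops at z = 52 mm.
- hairbrush: Brown plastic hairbrush, about 225 mm long, 58 mm wide, lying loose on the table along the front (robot) side of the rattan shelf, bristles up, 30 mm high; origin on its underside where handle and head meet; x along the brush towards the head. To be left alone.
There are look-alikes about, which are no part of the job. What is shaped like the jar but green or red is not meant. What is shaped like the cup but turquoise is not meant.

How it is judged:
By the outcome, as a careful person would: the job done as asked, in the order asked, and still so for the second after the job is handed in, with the robot touching nothing.
It also fails if it takes over 109 s, if anything falls off the work surface, if the arm or the gripper's body presses on something with over 40 N, if the wrist force passes 120 N, or if a joint passes its speed limit or range.

## Working session

There is one attempt and no reset: what is moved stays moved. The work goes in short steps, Python scripts to look and compute and a tool call to move; the robot and the scene stay as the last step left them, time stands still between calls to the robot, and variables do not carry over. Pictures are saved under pics/ and viewed, at most 14 in all, crops included, and the job is handed in when it is done.

Besides the shell and the picture viewer there is one more tool, called after "Call:" as name(argument=value, ...) on one line, values as JSON. play_rows: Moves the arm, as the interface text tells. Its arguments: {"type":"object","properties":{"steps":{"type":"array"}},"required":["steps"]}

```bash
mkdir -p pics; cat > h.py <<'E'
import numpy as np, cv2
from station import *
def pts(c):
    h,w=c["range_z"].shape
    u,v=np.meshgrid(np.arange(w),np.arange(h))
    K=np.array([[c["fx"],0,c["cx"]],[0,c["fy"],c["cy"]],[0,0,1.]])
    n=cv2.undistortPoints(np.stack([u,v],-1).reshape(-1,1,2).astype(np.float64),K,np.array([c["k1"],0,0,0.])).reshape(h,w,2)
    d=np.dstack([n,np.ones((h,w))])@np.array(c["rotation"]).T
    return np.array(c["xyz"])+d*c["range_z"][...,None], d
def plane(c,d,u,v,z):
    o=np.array(c["xyz"]); r=d[int(round(v)),int(round(u))]; return o+r*(z-o[2])/r[2]
E
python3 - <<'E'
from h import *
for n in("top","side"):
    c=capture(n); cv2.imwrite(f"pics/{n}0.png",c["frame"]); np.save(f"{n}0.npy",c,allow_pickle=True)
    print(n,c["xyz"],np.round(c["rotation"],3).tolist(),c["fx"],c["k1"])
s=sense();print(s["time_s"],s["tcp_pos"],np.round(s["ee_rot"],3).tolist())
E
```

```text
top [0.39540402 0.01713558 1.30736264] [[0.016, -0.995, 0.098], [-1.0, -0.017, -0.008], [0.009, -0.098, -0.995]] 508.85573567496886 -0.17416591940232146
side [ 0.32646235 -0.74502605  0.76275729] [[0.967, -0.172, 0.188], [-0.255, -0.634, 0.73], [-0.007, -0.754, -0.657]] 384.67132122153936 -0.06360173086649071
0.1 [0.26358943 0.56613033 0.2355722 ] [[0.906, -0.422, -0.001], [-0.422, -0.906, -0.002], [0.0, 0.002, -1.0]]
```

View pics/top0.png

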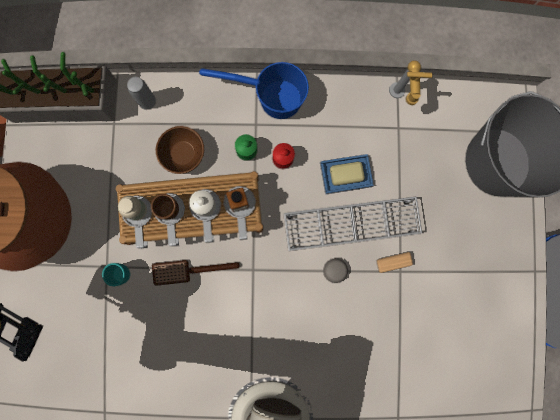

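View pics/side0.png

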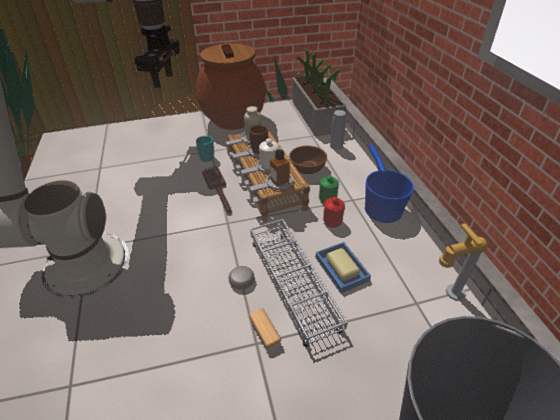

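The top view shows the shelf row left to right as shampoo (131,208), cup (165,208), jar (204,204) and oil (239,198). The rack runs from about (290,232) to (422,217).

Things that could be mistaken:
- **Jar:** the white one at (204,204) is the target. The green (246,147) and red (284,155) ones are not.
- **Cup:** the brown one at (165,208) is the target. The turquoise beaker (115,274) and the brown bowl (181,150) are not.

The grey cylinder (141,92) is not the shampoo.

```bash
python3 - <<'E'
from h import *
c=np.load("top0.npy",allow_pickle=True).item(); P,d=pts(c); f=c["frame"]
a=cv2.resize(f[165:255,105:275],None,fx=4.5,fy=4.5,interpolation=cv2.INTER_CUBIC); cv2.imwrite("pics/crop1.png",a)
print("table z",np.median(P[300:330,400:450,2]))
seed={"shampoo":(131,208),"cup":(165,208),"jar":(204,204),"oil":(239,198)}
for n,(u,v) in seed.items():
    q=P[v-20:v+21,u-20:u+21]; z=q[...,2]; 
    print(n,"maxz",np.percentile(z,98).round(4))
    for lo,hi in((.12,.147),(.147,.165),(.155,.175),(.175,.205)):
        m=((z>lo)&(z<hi)).astype(np.uint8); k,l,s,_=cv2.connectedComponentsWithStats(m)
        if k<2: continue
        i=1+np.argmax(s[1:,4]); w=q[l==i]
        b=cv2.minEnclosingCircle(w[:,:2].astype(np.float32)); r=cv2.minAreaRect(w[:,:2].astype(np.float32))
        print("  ",lo,hi,len(w),"mean",w.mean(0).round(4),"circ",np.round(b[0],4),round(b[1],4),"rect",np.round(r[1],3),round(r[2],1))
# rack
z=P[...,2]; m=np.zeros(z.shape,bool); m[190:255,278:432]=1; 
for lo,hi in((.04,.062),(.022,.062),(.022,.038)):
    mm=m&(z>lo)&(z<hi); k,l,s,_=cv2.connectedComponentsWithStats(cv2.dilate(mm.astype(np.uint8),np.ones((3,3))))
    i=1+np.argmax(s[1:,4]); w=P[mm&(l==i)]; r=cv2.minAreaRect(w[:,:2].astype(np.float32)); print("rack",len(w),np.round(r[0],4),np.round(r[1],4),r[2],np.percentile(w[:,2],[5,50,95]).round(4))
b=cv2.resize(f[185:265,275:435],None,fx=5,fy=5,interpolation=cv2.INTER_CUBIC); cv2.imwrite("pics/crop2.png",b)
E
```

```text
table z -0.0009325383717755376
shampoo maxz 0.1977
   0.12 0.147 63 mean [0.5145 0.3117 0.1345] circ [0.5191 0.3246] 0.0256 rect [0.02  0.051] 65.8
   0.147 0.165 55 mean [0.5144 0.3126 0.1569] circ [0.5197 0.3254] 0.0252 rect [0.021 0.05 ] 67.6
   0.155 0.175 101 mean [0.5145 0.3178 0.168 ] circ [0.5217 0.3299] 0.0258 rect [0.035 0.05 ] 39.9
   0.175 0.205 312 mean [0.5212 0.3275 0.1879] circ [0.5219 0.3303] 0.0242 rect [0.047 0.044] 39.3
cup maxz 0.1689
   0.12 0.147 63 mean [0.5343 0.2666 0.1339] circ [0.5266 0.2563] 0.0241 rect [0.021 0.048] 61.5
   0.147 0.165 47 mean [0.5359 0.2681 0.1576] circ [0.5296 0.26  ] 0.0242 rect [0.022 0.048] 63.1
   0.155 0.175 193 mean [0.5249 0.2514 0.1651] circ [0.5247 0.252 ] 0.0291 rect [0.056 0.055] 45.9
jar maxz 0.1786
   0.12 0.147 41 mean [0.5226 0.1468 0.1346] circ [0.5292 0.1571] 0.0258 rect [0.018 0.051] 48.5
   0.147 0.165 284 mean [0.5352 0.1635 0.1612] circ [0.5363 0.1651] 0.0284 rect [0.055 0.055] 12.8
   0.155 0.175 415 mean [0.5351 0.1641 0.1634] circ [0.5363 0.1651] 0.0284 rect [0.055 0.055] 13.3
   0.175 0.205 48 mean [0.536  0.1647 0.1794] circ [0.5359 0.1651] 0.0089 rect [0.016 0.016] 50.4
oil maxz 0.1902
   0.12 0.147 24 mean [0.5265 0.0774 0.1344] circ [0.5277 0.0777] 0.0195 rect [0.002 0.039] 17.3
   0.147 0.165 203 mean [0.544  0.0827 0.1609] circ [0.5464 0.0831] 0.0274 rect [0.043 0.042] 17.8
   0.155 0.175 232 mean [0.5445 0.0827 0.1623] circ [0.5462 0.0836] 0.0272 rect [0.043 0.042] 17.8
   0.175 0.205 103 mean [0.5457 0.083  0.1884] circ [0.5464 0.0834] 0.0125 rect [0.023 0.023] 46.2
rack 863 [ 0.5031 -0.2006] [0.0958 0.3421] 8.264327049255371 [0.0465 0.0507 0.0548]
rack 1980 [ 0.5031 -0.2006] [0.0958 0.3421] 8.264327049255371 [0.0247 0.0319 0.0537]
rack 1088 [ 0.5019 -0.2008] [0.0923 0.3404] 8.315750122070312 [0.0241 0.0285 0.0328]
```

View pics/crop1.png

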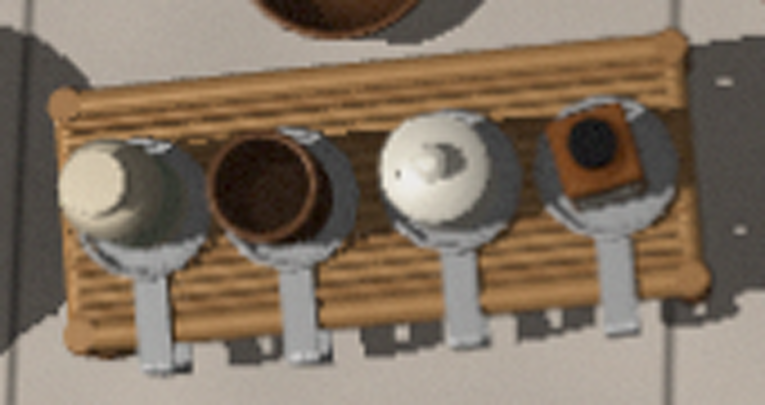

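View pics/crop2.png

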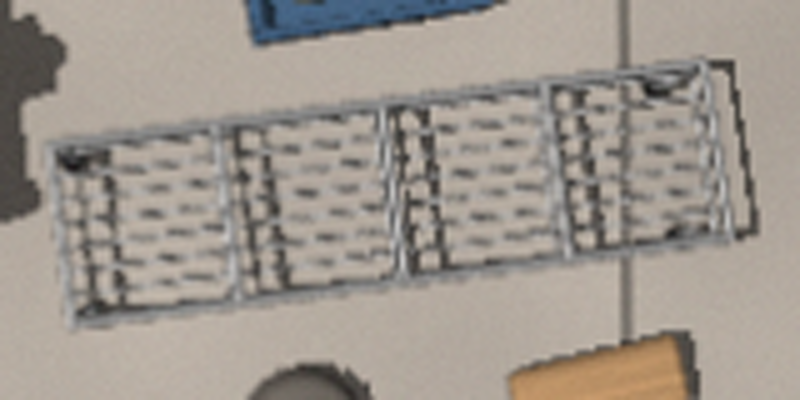

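The crops confirm the choice: white jar with knob, brown open cup, square amber oil bottle and ivory shampoo, each in a holder, with the rack's four bays empty. Heights and sizes agree (jar radius 28 mm, cup 29 mm, oil 42x43 mm, rack 342x96 mm at 8.3°). I'll turn the gripper so it closes square to the row.

```bash
cat >> h.py <<'E'
ROW=5.5; RY=8.3
def bay(y,o=(.5031,-.2006)):
    t=np.radians(RY); return np.array([o[0]-y*np.sin(t),o[1]+y*np.cos(t)])
def go(x,y,z,yaw=None):
    "shift (mm, tool axes now), and az to bring the closing line to yaw (mod 180)"
    s=sense(); R=np.array(s["ee_rot"]); e=(R.T@(np.array([x,y,z])-s["tcp_pos"]))*1000
    cur=np.degrees(np.arctan2(R[1,1],R[0,1])); a=0 if yaw is None else -(((yaw-cur)+90)%180-90)
    print("d",e.round(1),"az",round(a,1),"tilt",R[:2,2].round(4),"tcp",np.round(s["tcp_pos"],4),"F",np.round(s["wrist_force"],1),"w",round(s["gripper_width"]*87,1),"gf",round(s["gripper_force"],1),"t",s["time_s"],"j",np.round(s["joints"],0))
E
python3 - <<'E'
from h import *
c=np.load("top0.npy",allow_pickle=True).item(); P,d=pts(c)
q=P[188:229,111:152].reshape(-1,3); w=q[q[:,2]>.19]
print(w.mean(0),cv2.minEnclosingCircle(w[:,:2].astype(np.float32)))
print([bay(y).round(4) for y in(.126,.042,-.042,-.126)])
E
```

```text
[0.51693206 0.31774213 0.24151518] ((0.4611774682998657, 0.1814519762992859), 0.1770915985107422)
[array([ 0.4849, -0.0759]), array([ 0.497, -0.159]), array([ 0.5092, -0.2422]), array([ 0.5213, -0.3253])]
```

Call:
play_rows(steps=[{"az": 8.5, "claw": 87}, {"az": 8.5, "claw": 87}, {"az": 8.5, "claw": 87}, {"az": 8.5, "claw": 87}, {"az": 8.5, "claw": 87}, {"az": 8.5, "claw": 87}, {"az": 8.5, "claw": 87}, {"claw": 87}, {"claw": 87}])

```text
invalid input at $.steps[0]: expected keys ax, ay, az, dx, dy, dz, claw
```

```bash
python3 -c "
from h import *
go(.5215,.330,.144,ROW)"
```

```text
d [333.5 105.   91.8] az 59.5 tilt [-0.0007 -0.0018] tcp [0.2636 0.5661 0.2356] F [-0.1 -0.5 -0.6] w 87.1 gf 0.0 t 0.1 j [ 80.  22.   0.  -0. -68. -15.]
```

Call:
play_rows(steps=[{"ax": 0, "ay": 0, "az": 8.5, "dx": 0, "dy": 0, "dz": 0, "claw": 87}, {"ax": 0, "ay": 0, "az": 8.5, "dx": 0, "dy": 0, "dz": 0, "claw": 87}, {"ax": 0, "ay": 0, "az": 8.5, "dx": 0, "dy": 0, "dz": 0, "claw": 87}, {"ax": 0, "ay": 0, "az": 8.5, "dx": 0, "dy": 0, "dz": 0, "claw": 87}, {"ax": 0, "ay": 0, "az": 8.5, "dx": 0, "dy": 0, "dz": 0, "claw": 87}, {"ax": 0, "ay": 0, "az": 8.5, "dx": 0, "dy": 0, "dz": 0, "claw": 87}, {"ax": 0, "ay": 0, "az": 8.5, "dx": 0, "dy": 0, "dz": 0, "claw": 87}, {"ax": 0, "ay": 0, "az": 0, "dx": 0, "dy": 0, "dz": -10, "claw": 87}, {"ax": 0, "ay": 0, "az": 0, "dx": 0, "dy": 0, "dz": 0, "claw": 87}])

```text
time_s: 1.0
tcp_pos: [0.2642, 0.5673, 0.2482]
ee_rot: [[0.1, -0.995, 0.001], [-0.995, -0.1, 0.002], [-0.002, -0.001, -1.0]]
wrist_force: [-0.5, 0.6, 0.1]
gripper_width: 1.0
gripper_force: 0.0
```

```bash
python3 -c "
from h import *
c=np.load('top0.npy',allow_pickle=True).item(); P,d=pts(c)
q=P[188:229,111:152].reshape(-1,3); w=q[(q[:,2]>.19)&(q[:,2]<.205)&(abs(q[:,0]-.522)<.04)]
print(w.mean(0),cv2.minEnclosingCircle(w[:,:2].astype(np.float32)))
go(.5215,.330,.144,ROW)"
```

```text
[0.52215105 0.33065162 0.19574259] ((0.5222798585891724, 0.3306635618209839), 0.01644519343972206)
d [ 262.  -232.2  103.9] az 0.2 tilt [0.0013 0.0024] tcp [0.2642 0.5673 0.2482] F [-0.5  0.6  0.1] w 87.0 gf 0.0 t 1.0 j [ 80.  22.   1.   0. -70. -74.]
```

Call:
play_rows(steps=[{"ax": 0, "ay": 0, "az": 0, "dx": 12, "dy": -10, "dz": 0, "claw": 87}, {"ax": 0, "ay": 0, "az": 0, "dx": 25, "dy": -22, "dz": 0, "claw": 87}, {"ax": 0, "ay": 0, "az": 0, "dx": 30, "dy": -27, "dz": 0, "claw": 87}, {"ax": 0, "ay": 0, "az": 0, "dx": 30, "dy": -27, "dz": 0, "claw": 87}, {"ax": 0, "ay": 0, "az": 0, "dx": 30, "dy": -27, "dz": 0, "claw": 87}, {"ax": 0, "ay": 0, "az": 0, "dx": 30, "dy": -27, "dz": 0, "claw": 87}, {"ax": 0, "ay": 0, "az": 0, "dx": 30, "dy": -27, "dz": 0, "claw": 87}, {"ax": 0, "ay": 0, "az": 0, "dx": 30, "dy": -27, "dz": 0, "claw": 87}, {"ax": 0, "ay": 0, "az": 0, "dx": 28, "dy": -24, "dz": 0, "claw": 87}, {"ax": 0, "ay": 0, "az": 0, "dx": 16.5, "dy": -15, "dz": 0, "claw": 87}, {"ax": 0, "ay": 0, "az": 0, "dx": 0, "dy": 0, "dz": 0, "claw": 87}, {"ax": 0, "ay": 0, "az": 0, "dx": 0, "dy": 0, "dz": 0, "claw": 87}])

```text
time_s: 2.2
tcp_pos: [0.5211, 0.3277, 0.2463]
ee_rot: [[0.096, -0.995, -0.001], [-0.995, -0.096, -0.0], [0.0, 0.001, -1.0]]
wrist_force: [-0.2, 0.1, 0.2]
gripper_width: 0.997
gripper_force: 0.0
```

```bash
python3 -c "
from h import *
go(.522,.3307,.145,ROW)
c=capture('side');cv2.imwrite('pics/s1.png',cv2.resize(c['frame'][60:240,150:390],None,fx=3,fy=3))"
```

```text
d [ -2.9  -1.2 101.3] az -0.0 tilt [-0.0005 -0.0002] tcp [0.5211 0.3277 0.2463] F [-0.2  0.1  0.2] w 86.7 gf 0.0 t 2.2 j [ 47.  21.  -0.  -0. -69. -42.]
```

View pics/s1.png

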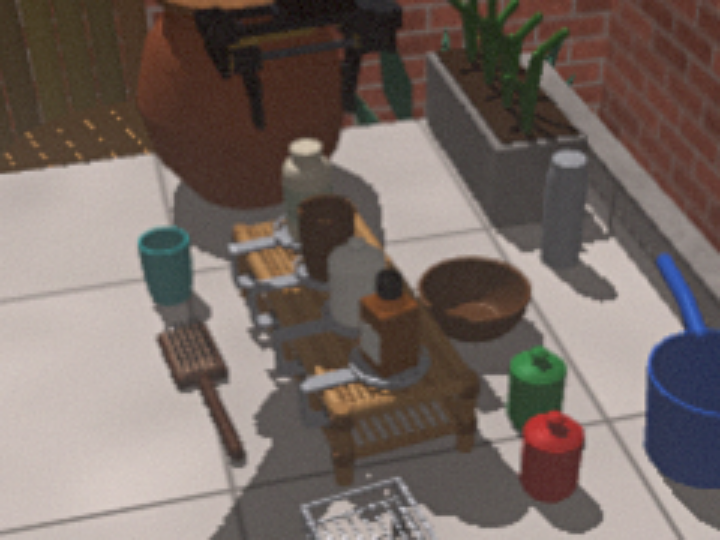

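The gripper hangs over the shampoo bottle (crop 305,175), with the urn, cup and brush clear of it. I'll descend and grip.

Call:
play_rows(steps=[{"ax": 0, "ay": 0, "az": 0, "dx": -2.9, "dy": -1.0, "dz": 6, "claw": 87}, {"ax": 0, "ay": 0, "az": 0, "dx": 0, "dy": 0, "dz": 14, "claw": 87}, {"ax": 0, "ay": 0, "az": 0, "dx": 0, "dy": 0, "dz": 18, "claw": 87}, {"ax": 0, "ay": 0, "az": 0, "dx": 0, "dy": 0, "dz": 20, "claw": 87}, {"ax": 0, "ay": 0, "az": 0, "dx": 0, "dy": 0, "dz": 20, "claw": 87}, {"ax": 0, "ay": 0, "az": 0, "dx": 0, "dy": 0, "dz": 14, "claw": 87}, {"ax": 0, "ay": 0, "az": 0, "dx": 0, "dy": 0, "dz": 8, "claw": 87}, {"ax": 0, "ay": 0, "az": 0, "dx": 0, "dy": 0, "dz": 0, "claw": 87}, {"ax": 0, "ay": 0, "az": 0, "dx": 0, "dy": 0, "dz": 0, "claw": 44}, {"ax": 0, "ay": 0, "az": 0, "dx": 0, "dy": 0, "dz": 0, "claw": 44}, {"ax": 0, "ay": 0, "az": 0, "dx": 0, "dy": 0, "dz": 0, "claw": 44}, {"ax": 0, "ay": 0, "az": 0, "dx": 0, "dy": 0, "dz": 0, "claw": 44}, {"ax": 0, "ay": 0, "az": 0, "dx": 0, "dy": 0, "dz": 0, "claw": 44}, {"ax": 0, "ay": 0, "az": 0, "dx": 0, "dy": 0, "dz": 0, "claw": 44}])

```text
time_s: 3.65
tcp_pos: [0.5219, 0.3318, 0.1469]
ee_rot: [[0.096, -0.995, 0.001], [-0.995, -0.096, 0.0], [-0.0, -0.001, -1.0]]
wrist_force: [-0.4, 0.8, 1.3]
gripper_width: 0.584
gripper_force: 30.0
```

```bash
python3 -c "
from h import *
go(.522,.3307,.145,ROW)"
```

```text
d [ 1.1 -0.   1.9] az 0.0 tilt [0.0006 0.0004] tcp [0.5219 0.3318 0.1469] F [-0.4  0.8  1.3] w 50.8 gf 30.0 t 3.65 j [ 47.  26.  -8.   0. -57. -42.]
```

Call:
play_rows(steps=[{"ax": 0, "ay": 0, "az": 0, "dx": 0, "dy": 0, "dz": -8, "claw": 44}, {"ax": 0, "ay": 0, "az": 0, "dx": 0, "dy": 0, "dz": -18, "claw": 44}, {"ax": 0, "ay": 0, "az": 0, "dx": 0, "dy": 0, "dz": -24, "claw": 44}, {"ax": 0, "ay": 0, "az": 0, "dx": 0, "dy": 0, "dz": -26, "claw": 44}, {"ax": 0, "ay": 0, "az": 0, "dx": 0, "dy": 0, "dz": -26, "claw": 44}, {"ax": 0, "ay": 0, "az": 0, "dx": 0, "dy": 0, "dz": -18, "claw": 44}, {"ax": 0, "ay": 0, "az": 0, "dx": 0, "dy": 0, "dz": -10, "claw": 44}, {"ax": 0, "ay": 0, "az": 0, "dx": 12, "dy": 2, "dz": 0, "claw": 44}, {"ax": 0, "ay": 0, "az": 0, "dx": 24, "dy": 4, "dz": 0, "claw": 44}, {"ax": 0, "ay": 0, "az": 0, "dx": 34, "dy": 6, "dz": 0, "claw": 44}, {"ax": 0, "ay": 0, "az": 0, "dx": 36, "dy": 7, "dz": 0, "claw": 44}, {"ax": 0, "ay": 0, "az": 0, "dx": 36, "dy": 7, "dz": 0, "claw": 44}, {"ax": 0, "ay": 0, "az": 0, "dx": 36, "dy": 7, "dz": 0, "claw": 44}, {"ax": 0, "ay": 0, "az": 0, "dx": 36, "dy": 7, "dz": 0, "claw": 44}, {"ax": 0, "ay": 0, "az": 0, "dx": 36, "dy": 7, "dz": 0, "claw": 44}, {"ax": 0, "ay": 0, "az": 0, "dx": 36, "dy": 7, "dz": 0, "claw": 44}, {"ax": 0, "ay": 0, "az": 0, "dx": 36, "dy": 7, "dz": 0, "claw": 44}, {"ax": 0, "ay": 0, "az": 0, "dx": 36, "dy": 7, "dz": 0, "claw": 44}, {"ax": 0, "ay": 0, "az": 0, "dx": 26, "dy": 5, "dz": 0, "claw": 44}, {"ax": 0, "ay": 0, "az": 0, "dx": 14, "dy": 3, "dz": 0, "claw": 44}])

```text
time_s: 5.65
tcp_pos: [0.4824, -0.074, 0.2751]
ee_rot: [[0.094, -0.996, -0.003], [-0.996, -0.094, -0.0], [-0.0, 0.003, -1.0]]
wrist_force: [-0.0, -0.6, -2.3]
gripper_width: 0.586
gripper_force: 30.0
```

Call:
play_rows(steps=[{"ax": 0, "ay": 0, "az": -1.4, "dx": 4, "dy": 0, "dz": 0, "claw": 44}, {"ax": 0, "ay": 0, "az": -1.4, "dx": 0, "dy": 0, "dz": 0, "claw": 44}, {"ax": 0, "ay": 0, "az": 0, "dx": 0, "dy": 0, "dz": 0, "claw": 44}])

```text
time_s: 5.95
tcp_pos: [0.4843, -0.0756, 0.2759]
ee_rot: [[0.145, -0.989, -0.001], [-0.989, -0.145, 0.0], [-0.0, 0.001, -1.0]]
wrist_force: [-0.7, 0.6, -2.3]
gripper_width: 0.585
gripper_force: 30.0
```

```bash
python3 -c "
from h import *
go(.4849,-.0759,.083,RY)"
```

```text
d [  0.4  -0.8 192.9] az 0.0 tilt [-0.0013  0.0001] tcp [ 0.4843 -0.0756  0.2759] F [-0.7  0.6 -2.3] w 50.9 gf 30.0 t 5.95 j [ 10.   7. -14.  -0. -69.  -2.]
```

Call:
play_rows(steps=[{"ax": 0, "ay": 0, "az": 0, "dx": 0, "dy": 0, "dz": 8, "claw": 44}, {"ax": 0, "ay": 0, "az": 0, "dx": 0, "dy": 0, "dz": 18, "claw": 44}, {"ax": 0, "ay": 0, "az": 0, "dx": 0, "dy": 0, "dz": 26, "claw": 44}, {"ax": 0, "ay": 0, "az": 0, "dx": 0, "dy": 0, "dz": 30, "claw": 44}, {"ax": 0, "ay": 0, "az": 0, "dx": 0, "dy": 0, "dz": 30, "claw": 44}, {"ax": 0, "ay": 0, "az": 0, "dx": 0, "dy": 0, "dz": 28, "claw": 44}, {"ax": 0, "ay": 0, "az": 0, "dx": 0, "dy": 0, "dz": 22, "claw": 44}, {"ax": 0, "ay": 0, "az": 0, "dx": 0, "dy": 0, "dz": 14, "claw": 44}, {"ax": 0, "ay": 0, "az": 0, "dx": 0, "dy": 0, "dz": 6, "claw": 44}, {"ax": 0, "ay": 0, "az": 0, "dx": 0, "dy": 0, "dz": 3, "claw": 44}, {"ax": 0, "ay": 0, "az": 0, "dx": 0, "dy": 0, "dz": 0, "claw": 44}, {"ax": 0, "ay": 0, "az": 0, "dx": 0, "dy": 0, "dz": 0, "claw": 44}])

```text
time_s: 7.15
tcp_pos: [0.4854, -0.0755, 0.0923]
ee_rot: [[0.145, -0.989, 0.002], [-0.989, -0.145, 0.0], [0.0, -0.002, -1.0]]
wrist_force: [0.2, -0.2, -2.2]
gripper_width: 0.581
gripper_force: 30.0
```

```bash
python3 -c "
from h import *
go(.4849,-.0759,.083,RY)"
```

```text
d [0.3 0.5 9.3] az 0.1 tilt [0.0017 0.0001] tcp [ 0.4854 -0.0755  0.0923] F [ 0.2 -0.2 -2.2] w 50.6 gf 30.0 t 7.15 j [ 10.  19. -29.   0. -42.  -2.]
```

Call:
play_rows(steps=[{"ax": 0, "ay": 0, "az": 0, "dx": 0, "dy": 0, "dz": 2, "claw": 44}, {"ax": 0, "ay": 0, "az": 0, "dx": 0, "dy": 0, "dz": 2, "claw": 44}, {"ax": 0, "ay": 0, "az": 0, "dx": 0, "dy": 0, "dz": 2, "claw": 44}, {"ax": 0, "ay": 0, "az": 0, "dx": 0, "dy": 0, "dz": 0, "claw": 44}])

```text
time_s: 7.55
tcp_pos: [0.4845, -0.0758, 0.0853]
ee_rot: [[0.145, -0.989, -0.001], [-0.989, -0.145, -0.0], [-0.0, 0.001, -1.0]]
wrist_force: [-0.6, -0.4, -1.0]
gripper_width: 0.582
gripper_force: 30.0
```

Call:
play_rows(steps=[{"ax": 0, "ay": 0, "az": 0, "dx": 0, "dy": 0, "dz": 1, "claw": 44}, {"ax": 0, "ay": 0, "az": 0, "dx": 0, "dy": 0, "dz": 0, "claw": 44}])

```text
time_s: 7.75
tcp_pos: [0.4847, -0.0757, 0.0844]
ee_rot: [[0.145, -0.989, -0.0], [-0.989, -0.145, -0.0], [-0.0, 0.0, -1.0]]
wrist_force: [0.5, 0.0, -2.9]
gripper_width: 0.585
gripper_force: 30.0
```

Call:
play_rows(steps=[{"ax": 0, "ay": 0, "az": 0, "dx": 0, "dy": 0, "dz": 1, "claw": 44}, {"ax": 0, "ay": 0, "az": 0, "dx": 0, "dy": 0, "dz": 0, "claw": 44}])

```text
time_s: 7.95
tcp_pos: [0.4849, -0.0757, 0.0838]
ee_rot: [[0.145, -0.989, 0.0], [-0.989, -0.145, -0.0], [0.0, -0.0, -1.0]]
wrist_force: [0.2, 0.5, -0.2]
gripper_width: 0.584
gripper_force: 30.0
```

Call:
play_rows(steps=[{"ax": 0, "ay": 0, "az": 0, "dx": 0, "dy": 0, "dz": 1, "claw": 44}, {"ax": 0, "ay": 0, "az": 0, "dx": 0, "dy": 0, "dz": 0, "claw": 44}])

```text
time_s: 8.15
tcp_pos: [0.4849, -0.0757, 0.0838]
ee_rot: [[0.145, -0.989, 0.0], [-0.989, -0.145, -0.0], [0.0, -0.0, -1.0]]
wrist_force: [-2.5, 1.3, 7.8]
gripper_width: 0.588
gripper_force: 30.0
```

Call:
play_rows(steps=[{"ax": 0, "ay": 0, "az": 0, "dx": 0, "dy": 0, "dz": 0.5, "claw": 44}, {"ax": 0, "ay": 0, "az": 0, "dx": 0, "dy": 0, "dz": 0, "claw": 44}])

```text
time_s: 8.35
tcp_pos: [0.485, -0.0758, 0.0838]
ee_rot: [[0.146, -0.989, 0.001], [-0.989, -0.146, -0.001], [0.001, -0.0, -1.0]]
wrist_force: [-2.8, 1.3, 11.0]
gripper_width: 0.586
gripper_force: 30.0
```

Contact came at the expected height. I'll release, rise, and go to the cup.

Call:
play_rows(steps=[{"ax": 0, "ay": 0, "az": 0, "dx": 0, "dy": 0, "dz": -1, "claw": 87}, {"ax": 0, "ay": 0, "az": 0, "dx": 0, "dy": 0, "dz": 0, "claw": 87}, {"ax": 0, "ay": 0, "az": 0, "dx": 0, "dy": 0, "dz": 0, "claw": 87}, {"ax": 0, "ay": 0, "az": 0, "dx": 0, "dy": 0, "dz": 0, "claw": 87}, {"ax": 0, "ay": 0, "az": 0, "dx": 0, "dy": 0, "dz": 0, "claw": 87}, {"ax": 0, "ay": 0, "az": 0, "dx": 0, "dy": 0, "dz": -5, "claw": 87}, {"ax": 0, "ay": 0, "az": 0, "dx": 0, "dy": 0, "dz": -14, "claw": 87}, {"ax": 0, "ay": 0, "az": 0, "dx": 0, "dy": 0, "dz": -28, "claw": 87}, {"ax": 0, "ay": 0, "az": 0, "dx": 0, "dy": 0, "dz": -34, "claw": 87}, {"ax": 0, "ay": 0, "az": 0, "dx": 0, "dy": 0, "dz": -34, "claw": 87}, {"ax": 0, "ay": 0, "az": 0, "dx": 0, "dy": 0, "dz": -28, "claw": 87}, {"ax": 0, "ay": 0, "az": 0, "dx": 0, "dy": 0, "dz": -12, "claw": 87}])

```text
time_s: 9.55
tcp_pos: [0.486, -0.0757, 0.2413]
ee_rot: [[0.145, -0.989, 0.006], [-0.989, -0.145, 0.0], [0.001, -0.006, -1.0]]
wrist_force: [0.2, -0.3, 0.4]
gripper_width: 1.001
gripper_force: 0.0
```

Call:
play_rows(steps=[{"ax": 0, "ay": 0, "az": 0.7, "dx": -14, "dy": -4, "dz": 0, "claw": 87}, {"ax": 0, "ay": 0, "az": 0.7, "dx": -30, "dy": -8, "dz": 0, "claw": 87}, {"ax": 0, "ay": 0, "az": 0.7, "dx": -38, "dy": -10, "dz": 0, "claw": 87}, {"ax": 0, "ay": 0, "az": 0.7, "dx": -38, "dy": -10, "dz": 0, "claw": 87}, {"ax": 0, "ay": 0, "az": 0, "dx": -38, "dy": -10, "dz": 0, "claw": 87}, {"ax": 0, "ay": 0, "az": 0, "dx": -38, "dy": -10, "dz": 0, "claw": 87}, {"ax": 0, "ay": 0, "az": 0, "dx": -38, "dy": -10, "dz": 0, "claw": 87}, {"ax": 0, "ay": 0, "az": 0, "dx": -38, "dy": -10, "dz": 0, "claw": 87}, {"ax": 0, "ay": 0, "az": 0, "dx": -30, "dy": -6, "dz": 0, "claw": 87}, {"ax": 0, "ay": 0, "az": 0, "dx": -14, "dy": -2, "dz": 0, "claw": 87}, {"ax": 0, "ay": 0, "az": 0, "dx": 0, "dy": 0, "dz": 0, "claw": 87}, {"ax": 0, "ay": 0, "az": 0, "dx": 0, "dy": 0, "dz": 0, "claw": 87}])

```text
time_s: 10.75
tcp_pos: [0.5302, 0.2463, 0.2373]
ee_rot: [[0.096, -0.995, -0.002], [-0.995, -0.096, -0.001], [0.001, 0.002, -1.0]]
wrist_force: [0.3, -0.9, -0.1]
gripper_width: 1.001
gripper_force: 0.0
```

```bash
python3 -c "
from h import *
go(.5247,.2515,.143,ROW)
c=capture('side');cv2.imwrite('pics/s2.png',c['frame'])"
```

```text
d [-5.8  4.8 94.3] az 0.0 tilt [-0.0016 -0.0011] tcp [0.5302 0.2463 0.2373] F [ 0.3 -0.9 -0.1] w 87.1 gf 0.0 t 10.75 j [ 41.  18.  -5.  -0. -67. -35.]
```

View pics/s2.png

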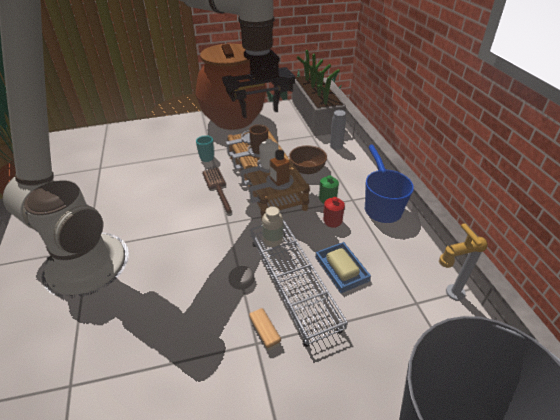

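The shampoo stands upright in the rack's first bay (272,225), and the gripper is over the cup (259,138).

Call:
play_rows(steps=[{"ax": 0, "ay": 0, "az": 0, "dx": -5.8, "dy": 4.8, "dz": 4, "claw": 87}, {"ax": 0, "ay": 0, "az": 0, "dx": 0, "dy": 0, "dz": 12, "claw": 87}, {"ax": 0, "ay": 0, "az": 0, "dx": 0, "dy": 0, "dz": 20, "claw": 87}, {"ax": 0, "ay": 0, "az": 0, "dx": 0, "dy": 0, "dz": 22, "claw": 87}, {"ax": 0, "ay": 0, "az": 0, "dx": 0, "dy": 0, "dz": 20, "claw": 87}, {"ax": 0, "ay": 0, "az": 0, "dx": 0, "dy": 0, "dz": 12, "claw": 87}, {"ax": 0, "ay": 0, "az": 0, "dx": 0, "dy": 0, "dz": 4, "claw": 87}, {"ax": 0, "ay": 0, "az": 0, "dx": 0, "dy": 0, "dz": 0, "claw": 87}, {"ax": 0, "ay": 0, "az": 0, "dx": 0, "dy": 0, "dz": 0, "claw": 50}, {"ax": 0, "ay": 0, "az": 0, "dx": 0, "dy": 0, "dz": 0, "claw": 50}, {"ax": 0, "ay": 0, "az": 0, "dx": 0, "dy": 0, "dz": 0, "claw": 50}, {"ax": 0, "ay": 0, "az": 0, "dx": 0, "dy": 0, "dz": 0, "claw": 50}, {"ax": 0, "ay": 0, "az": 0, "dx": 0, "dy": 0, "dz": 0, "claw": 50}, {"ax": 0, "ay": 0, "az": 0, "dx": 0, "dy": 0, "dz": 0, "claw": 50}])

```text
time_s: 12.2
tcp_pos: [0.5253, 0.2524, 0.1444]
ee_rot: [[0.097, -0.995, 0.0], [-0.995, -0.097, 0.0], [-0.0, -0.0, -1.0]]
wrist_force: [-0.9, 0.3, 3.0]
gripper_width: 0.661
gripper_force: 30.2
```

```bash
python3 -c "
from h import *
go(.497,-.159,.143,ROW)"
```

```text
d [406.7  67.9   1.3] az 0.0 tilt [0.0002 0.0002] tcp [0.5253 0.2524 0.1444] F [-0.9  0.3  3. ] w 57.5 gf 30.2 t 12.2 j [ 42.  23. -13.   0. -54. -36.]
```

Call:
play_rows(steps=[{"ax": 0, "ay": 0, "az": 0, "dx": 0, "dy": 0, "dz": -8, "claw": 50}, {"ax": 0, "ay": 0, "az": 0, "dx": 0, "dy": 0, "dz": -18, "claw": 50}, {"ax": 0, "ay": 0, "az": 0, "dx": 0, "dy": 0, "dz": -24, "claw": 50}, {"ax": 0, "ay": 0, "az": 0, "dx": 0, "dy": 0, "dz": -26, "claw": 50}, {"ax": 0, "ay": 0, "az": 0, "dx": 0, "dy": 0, "dz": -26, "claw": 50}, {"ax": 0, "ay": 0, "az": 0, "dx": 0, "dy": 0, "dz": -18, "claw": 50}, {"ax": 0, "ay": 0, "az": 0, "dx": 0, "dy": 0, "dz": -10, "claw": 50}, {"ax": 0, "ay": 0, "az": 0, "dx": 12, "dy": 2, "dz": 0, "claw": 50}, {"ax": 0, "ay": 0, "az": 0, "dx": 24, "dy": 4, "dz": 0, "claw": 50}, {"ax": 0, "ay": 0, "az": 0, "dx": 34, "dy": 6, "dz": 0, "claw": 50}, {"ax": 0, "ay": 0, "az": 0, "dx": 37, "dy": 6, "dz": 0, "claw": 50}, {"ax": 0, "ay": 0, "az": 0, "dx": 37, "dy": 6, "dz": 0, "claw": 50}, {"ax": 0, "ay": 0, "az": 0, "dx": 37, "dy": 6, "dz": 0, "claw": 50}, {"ax": 0, "ay": 0, "az": 0, "dx": 37, "dy": 6, "dz": 0, "claw": 50}, {"ax": 0, "ay": 0, "az": 0, "dx": 37, "dy": 6, "dz": 0, "claw": 50}, {"ax": 0, "ay": 0, "az": 0, "dx": 37, "dy": 6, "dz": 0, "claw": 50}, {"ax": 0, "ay": 0, "az": 0, "dx": 37, "dy": 6, "dz": 0, "claw": 50}, {"ax": 0, "ay": 0, "az": 0, "dx": 37, "dy": 6, "dz": 0, "claw": 50}, {"ax": 0, "ay": 0, "az": 0, "dx": 26, "dy": 5, "dz": 0, "claw": 50}, {"ax": 0, "ay": 0, "az": 0, "dx": 14, "dy": 3, "dz": 0, "claw": 50}])

```text
time_s: 14.2
tcp_pos: [0.495, -0.1605, 0.2725]
ee_rot: [[0.094, -0.996, -0.003], [-0.996, -0.094, 0.0], [-0.001, 0.003, -1.0]]
wrist_force: [0.0, 0.2, -1.4]
gripper_width: 0.653
gripper_force: 30.1
```

Call:
play_rows(steps=[{"ax": 0, "ay": 0, "az": -1.4, "dx": 0, "dy": 0, "dz": 0, "claw": 50}, {"ax": 0, "ay": 0, "az": -1.4, "dx": 0, "dy": 0, "dz": 0, "claw": 50}, {"ax": 0, "ay": 0, "az": 0, "dx": 0, "dy": 0, "dz": 0, "claw": 50}])

```text
time_s: 14.5
tcp_pos: [0.4967, -0.1576, 0.2737]
ee_rot: [[0.147, -0.989, -0.001], [-0.989, -0.147, 0.0], [-0.0, 0.001, -1.0]]
wrist_force: [0.3, 0.5, -1.0]
gripper_width: 0.656
gripper_force: 30.1
```

```bash
python3 -c "
from h import *
go(.497,-.159,.0813,RY)"
```

```text
d [  1.5  -0.2 192.4] az 0.1 tilt [-0.0006  0.0003] tcp [ 0.4967 -0.1576  0.2737] F [ 0.3  0.5 -1. ] w 57.0 gf 30.1 t 14.5 j [  0.  10. -10.  -0. -69.   8.]
```

Call:
play_rows(steps=[{"ax": 0, "ay": 0, "az": 0, "dx": 1.3, "dy": 0, "dz": 8, "claw": 50}, {"ax": 0, "ay": 0, "az": 0, "dx": 0, "dy": 0, "dz": 18, "claw": 50}, {"ax": 0, "ay": 0, "az": 0, "dx": 0, "dy": 0, "dz": 26, "claw": 50}, {"ax": 0, "ay": 0, "az": 0, "dx": 0, "dy": 0, "dz": 30, "claw": 50}, {"ax": 0, "ay": 0, "az": 0, "dx": 0, "dy": 0, "dz": 30, "claw": 50}, {"ax": 0, "ay": 0, "az": 0, "dx": 0, "dy": 0, "dz": 28, "claw": 50}, {"ax": 0, "ay": 0, "az": 0, "dx": 0, "dy": 0, "dz": 22, "claw": 50}, {"ax": 0, "ay": 0, "az": 0, "dx": 0, "dy": 0, "dz": 14, "claw": 50}, {"ax": 0, "ay": 0, "az": 0, "dx": 0, "dy": 0, "dz": 6, "claw": 50}, {"ax": 0, "ay": 0, "az": 0, "dx": 0, "dy": 0, "dz": 3, "claw": 50}, {"ax": 0, "ay": 0, "az": 0, "dx": 0, "dy": 0, "dz": 2, "claw": 50}, {"ax": 0, "ay": 0, "az": 0, "dx": 0, "dy": 0, "dz": 2, "claw": 50}, {"ax": 0, "ay": 0, "az": 0, "dx": 0, "dy": 0, "dz": 1, "claw": 50}, {"ax": 0, "ay": 0, "az": 0, "dx": 0, "dy": 0, "dz": 0, "claw": 50}])

```text
time_s: 15.9
tcp_pos: [0.4971, -0.1596, 0.0844]
ee_rot: [[0.145, -0.989, 0.001], [-0.989, -0.145, -0.0], [0.0, -0.001, -1.0]]
wrist_force: [-0.3, 0.1, -1.3]
gripper_width: 0.66
gripper_force: 30.1
```

Call:
play_rows(steps=[{"ax": 0, "ay": 0, "az": 0, "dx": 0, "dy": 0, "dz": 1, "claw": 50}, {"ax": 0, "ay": 0, "az": 0, "dx": 0, "dy": 0, "dz": 0, "claw": 50}])

```text
time_s: 16.1
tcp_pos: [0.497, -0.1596, 0.0831]
ee_rot: [[0.145, -0.989, 0.0], [-0.989, -0.145, 0.0], [0.0, -0.0, -1.0]]
wrist_force: [0.2, -0.2, -1.5]
gripper_width: 0.657
gripper_force: 30.2
```

Call:
play_rows(steps=[{"ax": 0, "ay": 0, "az": 0, "dx": 0, "dy": 0, "dz": 1, "claw": 50}, {"ax": 0, "ay": 0, "az": 0, "dx": 0, "dy": 0, "dz": 0, "claw": 50}])

```text
time_s: 16.3
tcp_pos: [0.4969, -0.1596, 0.0819]
ee_rot: [[0.145, -0.989, -0.0], [-0.989, -0.145, 0.0], [-0.0, 0.0, -1.0]]
wrist_force: [0.2, 0.0, -1.5]
gripper_width: 0.659
gripper_force: 30.1
```

Call:
play_rows(steps=[{"ax": 0, "ay": 0, "az": 0, "dx": 0, "dy": 0, "dz": 0.7, "claw": 50}, {"ax": 0, "ay": 0, "az": 0, "dx": 0, "dy": 0, "dz": 0, "claw": 50}])

```text
time_s: 16.5
tcp_pos: [0.497, -0.1597, 0.0814]
ee_rot: [[0.145, -0.989, 0.0], [-0.989, -0.145, -0.0], [0.0, -0.0, -1.0]]
wrist_force: [-0.5, -0.2, -1.0]
gripper_width: 0.656
gripper_force: 30.1
```

Call:
play_rows(steps=[{"ax": 0, "ay": 0, "az": 0, "dx": 0, "dy": 0, "dz": 0.7, "claw": 50}, {"ax": 0, "ay": 0, "az": 0, "dx": 0, "dy": 0, "dz": 0, "claw": 50}])

```text
time_s: 16.7
tcp_pos: [0.497, -0.1597, 0.0814]
ee_rot: [[0.145, -0.989, 0.0], [-0.989, -0.145, -0.0], [0.0, -0.0, -1.0]]
wrist_force: [-1.3, -0.0, 4.2]
gripper_width: 0.66
gripper_force: 30.3
```

Call:
play_rows(steps=[{"ax": 0, "ay": 0, "az": 0, "dx": 0, "dy": 0, "dz": -0.7, "claw": 87}, {"ax": 0, "ay": 0, "az": 0, "dx": 0, "dy": 0, "dz": 0, "claw": 87}, {"ax": 0, "ay": 0, "az": 0, "dx": 0, "dy": 0, "dz": 0, "claw": 87}, {"ax": 0, "ay": 0, "az": 0, "dx": 0, "dy": 0, "dz": 0, "claw": 87}, {"ax": 0, "ay": 0, "az": 0, "dx": 0, "dy": 0, "dz": 0, "claw": 87}, {"ax": 0, "ay": 0, "az": 0, "dx": 0, "dy": 0, "dz": -5, "claw": 87}, {"ax": 0, "ay": 0, "az": 0, "dx": 0, "dy": 0, "dz": -14, "claw": 87}, {"ax": 0, "ay": 0, "az": 0, "dx": 0, "dy": 0, "dz": -28, "claw": 87}, {"ax": 0, "ay": 0, "az": 0, "dx": 0, "dy": 0, "dz": -34, "claw": 87}, {"ax": 0, "ay": 0, "az": 0, "dx": 0, "dy": 0, "dz": -34, "claw": 87}, {"ax": 0, "ay": 0, "az": 0, "dx": 0, "dy": 0, "dz": -30, "claw": 87}, {"ax": 0, "ay": 0, "az": 1.4, "dx": 0, "dy": 0, "dz": -12, "claw": 87}, {"ax": 0, "ay": 0, "az": 1.4, "dx": 0, "dy": 0, "dz": 0, "claw": 87}])

```text
time_s: 18.0
tcp_pos: [0.4977, -0.1596, 0.2402]
ee_rot: [[0.095, -0.996, 0.004], [-0.996, -0.095, -0.0], [0.0, -0.004, -1.0]]
wrist_force: [-0.4, -0.8, 0.7]
gripper_width: 1.003
gripper_force: 0.0
```

Call:
play_rows(steps=[{"ax": 0, "ay": 0, "az": 0, "dx": -14, "dy": -3, "dz": 0, "claw": 87}, {"ax": 0, "ay": 0, "az": 0, "dx": -30, "dy": -7, "dz": 0, "claw": 87}, {"ax": 0, "ay": 0, "az": 0, "dx": -38, "dy": -8, "dz": 0, "claw": 87}, {"ax": 0, "ay": 0, "az": 0, "dx": -38, "dy": -8, "dz": 0, "claw": 87}, {"ax": 0, "ay": 0, "az": 0, "dx": -38, "dy": -8, "dz": 0, "claw": 87}, {"ax": 0, "ay": 0, "az": 0, "dx": -38, "dy": -8, "dz": 0, "claw": 87}, {"ax": 0, "ay": 0, "az": 0, "dx": -38, "dy": -8, "dz": 0, "claw": 87}, {"ax": 0, "ay": 0, "az": 0, "dx": -38, "dy": -8, "dz": 0, "claw": 87}, {"ax": 0, "ay": 0, "az": 0, "dx": -32, "dy": -8, "dz": 0, "claw": 87}, {"ax": 0, "ay": 0, "az": 0, "dx": -15, "dy": -4, "dz": 0, "claw": 87}, {"ax": 0, "ay": 0, "az": 0, "dx": 0, "dy": 0, "dz": 0, "claw": 87}, {"ax": 0, "ay": 0, "az": 0, "dx": 0, "dy": 0, "dz": 0, "claw": 87}])

```text
time_s: 19.2
tcp_pos: [0.5351, 0.1643, 0.237]
ee_rot: [[0.096, -0.995, -0.003], [-0.995, -0.096, -0.001], [0.001, 0.003, -1.0]]
wrist_force: [-0.5, -0.9, 0.0]
gripper_width: 0.995
gripper_force: 0.0
```

```bash
python3 -c "
from h import *
go(.536,.1651,.138,ROW)
c=capture('side');cv2.imwrite('pics/s3.png',c['frame'])"
```

```text
d [-0.8 -1.3 99. ] az 0.0 tilt [-0.0027 -0.0015] tcp [0.5351 0.1643 0.237 ] F [-0.5 -0.9  0. ] w 86.6 gf 0.0 t 19.2 j [ 34.  16.  -9.  -0. -66. -28.]
```

View pics/s3.png

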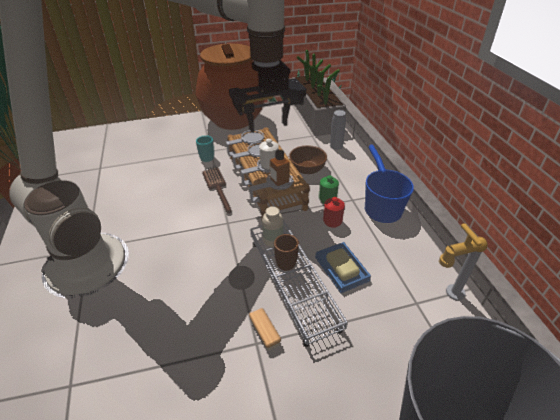

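Shampoo (272,222) and cup (286,251) stand upright in bays 1 and 2, and the gripper is over the jar (268,152). I'll take the jar next.

Call:
play_rows(steps=[{"ax": 0, "ay": 0, "az": 0, "dx": -1, "dy": -1, "dz": 6, "claw": 87}, {"ax": 0, "ay": 0, "az": 0, "dx": 0, "dy": 0, "dz": 14, "claw": 87}, {"ax": 0, "ay": 0, "az": 0, "dx": 0, "dy": 0, "dz": 20, "claw": 87}, {"ax": 0, "ay": 0, "az": 0, "dx": 0, "dy": 0, "dz": 22, "claw": 87}, {"ax": 0, "ay": 0, "az": 0, "dx": 0, "dy": 0, "dz": 20, "claw": 87}, {"ax": 0, "ay": 0, "az": 0, "dx": 0, "dy": 0, "dz": 12, "claw": 87}, {"ax": 0, "ay": 0, "az": 0, "dx": 0, "dy": 0, "dz": 5, "claw": 87}, {"ax": 0, "ay": 0, "az": 0, "dx": 0, "dy": 0, "dz": 0, "claw": 87}, {"ax": 0, "ay": 0, "az": 0, "dx": 0, "dy": 0, "dz": 0, "claw": 48}, {"ax": 0, "ay": 0, "az": 0, "dx": 0, "dy": 0, "dz": 0, "claw": 48}, {"ax": 0, "ay": 0, "az": 0, "dx": 0, "dy": 0, "dz": 0, "claw": 48}, {"ax": 0, "ay": 0, "az": 0, "dx": 0, "dy": 0, "dz": 0, "claw": 48}, {"ax": 0, "ay": 0, "az": 0, "dx": 0, "dy": 0, "dz": 0, "claw": 48}, {"ax": 0, "ay": 0, "az": 0, "dx": 0, "dy": 0, "dz": 0, "claw": 48}])

```text
time_s: 20.65
tcp_pos: [0.5368, 0.1658, 0.1397]
ee_rot: [[0.096, -0.995, 0.0], [-0.995, -0.096, 0.0], [-0.0, -0.0, -1.0]]
wrist_force: [-1.4, 0.1, 1.8]
gripper_width: 0.636
gripper_force: 30.0
```

```bash
python3 -c "
from h import *
go(.5092,-.2422,.143,ROW)"
```

```text
d [403.4  66.8  -3.4] az 0.0 tilt [0.0002 0.0001] tcp [0.5368 0.1658 0.1397] F [-1.4  0.1  1.8] w 55.4 gf 30.0 t 20.65 j [ 34.  21. -16.   0. -53. -28.]
```

Call:
play_rows(steps=[{"ax": 0, "ay": 0, "az": 0, "dx": 0, "dy": 0, "dz": -8, "claw": 48}, {"ax": 0, "ay": 0, "az": 0, "dx": 0, "dy": 0, "dz": -18, "claw": 48}, {"ax": 0, "ay": 0, "az": 0, "dx": 0, "dy": 0, "dz": -24, "claw": 48}, {"ax": 0, "ay": 0, "az": 0, "dx": 0, "dy": 0, "dz": -26, "claw": 48}, {"ax": 0, "ay": 0, "az": 0, "dx": 0, "dy": 0, "dz": -26, "claw": 48}, {"ax": 0, "ay": 0, "az": 0, "dx": 0, "dy": 0, "dz": -18, "claw": 48}, {"ax": 0, "ay": 0, "az": 0, "dx": 0, "dy": 0, "dz": -10, "claw": 48}, {"ax": 0, "ay": 0, "az": 0, "dx": 12, "dy": 2, "dz": 0, "claw": 48}, {"ax": 0, "ay": 0, "az": 0, "dx": 24, "dy": 4, "dz": 0, "claw": 48}, {"ax": 0, "ay": 0, "az": 0, "dx": 34, "dy": 6, "dz": 0, "claw": 48}, {"ax": 0, "ay": 0, "az": 0, "dx": 37, "dy": 6, "dz": 0, "claw": 48}, {"ax": 0, "ay": 0, "az": 0, "dx": 37, "dy": 6, "dz": 0, "claw": 48}, {"ax": 0, "ay": 0, "az": 0, "dx": 37, "dy": 6, "dz": 0, "claw": 48}, {"ax": 0, "ay": 0, "az": 0, "dx": 37, "dy": 6, "dz": 0, "claw": 48}, {"ax": 0, "ay": 0, "az": 0, "dx": 37, "dy": 6, "dz": 0, "claw": 48}, {"ax": 0, "ay": 0, "az": 0, "dx": 37, "dy": 6, "dz": 0, "claw": 48}, {"ax": 0, "ay": 0, "az": 0, "dx": 37, "dy": 6, "dz": 0, "claw": 48}, {"ax": 0, "ay": 0, "az": 0, "dx": 34, "dy": 6, "dz": 0, "claw": 48}, {"ax": 0, "ay": 0, "az": 0, "dx": 26, "dy": 4, "dz": 0, "claw": 48}, {"ax": 0, "ay": 0, "az": 0, "dx": 14, "dy": 2, "dz": 0, "claw": 48}])

```text
time_s: 22.65
tcp_pos: [0.5082, -0.2439, 0.2675]
ee_rot: [[0.094, -0.996, -0.004], [-0.996, -0.094, 0.001], [-0.001, 0.004, -1.0]]
wrist_force: [-0.6, 0.6, -1.3]
gripper_width: 0.637
gripper_force: 30.0
```

Call:
play_rows(steps=[{"ax": 0, "ay": 0, "az": -1.4, "dx": 0, "dy": 0, "dz": 0, "claw": 48}, {"ax": 0, "ay": 0, "az": -1.4, "dx": 0, "dy": 0, "dz": 0, "claw": 48}, {"ax": 0, "ay": 0, "az": 0, "dx": 0, "dy": 0, "dz": 0, "claw": 48}])

```text
time_s: 22.95
tcp_pos: [0.5098, -0.2409, 0.269]
ee_rot: [[0.147, -0.989, -0.001], [-0.989, -0.147, 0.0], [-0.001, 0.001, -1.0]]
wrist_force: [0.4, 0.1, -1.5]
gripper_width: 0.634
gripper_force: 30.0
```

```bash
python3 -c "
from h import *
go(.5092,-.2422,.0765,RY)"
```

```text
d [  1.3   0.7 192.5] az 0.1 tilt [-0.0006  0.0005] tcp [ 0.5098 -0.2409  0.269 ] F [ 0.4  0.1 -1.5] w 55.1 gf 30.0 t 22.95 j [ -9.  15.  -5.  -0. -70.  17.]
```

Call:
play_rows(steps=[{"ax": 0, "ay": 0, "az": 0, "dx": 0.6, "dy": 0, "dz": 8, "claw": 48}, {"ax": 0, "ay": 0, "az": 0, "dx": 0, "dy": 0, "dz": 18, "claw": 48}, {"ax": 0, "ay": 0, "az": 0, "dx": 0, "dy": 0, "dz": 26, "claw": 48}, {"ax": 0, "ay": 0, "az": 0, "dx": 0, "dy": 0, "dz": 30, "claw": 48}, {"ax": 0, "ay": 0, "az": 0, "dx": 0, "dy": 0, "dz": 30, "claw": 48}, {"ax": 0, "ay": 0, "az": 0, "dx": 0, "dy": 0, "dz": 28, "claw": 48}, {"ax": 0, "ay": 0, "az": 0, "dx": 0, "dy": 0, "dz": 22, "claw": 48}, {"ax": 0, "ay": 0, "az": 0, "dx": 0, "dy": 0, "dz": 14, "claw": 48}, {"ax": 0, "ay": 0, "az": 0, "dx": 0, "dy": 0, "dz": 6, "claw": 48}, {"ax": 0, "ay": 0, "az": 0, "dx": 0, "dy": 0, "dz": 3, "claw": 48}, {"ax": 0, "ay": 0, "az": 0, "dx": 0, "dy": 0, "dz": 2, "claw": 48}, {"ax": 0, "ay": 0, "az": 0, "dx": 0, "dy": 0, "dz": 2, "claw": 48}, {"ax": 0, "ay": 0, "az": 0, "dx": 0, "dy": 0, "dz": 1, "claw": 48}, {"ax": 0, "ay": 0, "az": 0, "dx": 0, "dy": 0, "dz": 0, "claw": 48}])

```text
time_s: 24.35
tcp_pos: [0.5101, -0.2424, 0.0797]
ee_rot: [[0.145, -0.989, 0.001], [-0.989, -0.145, -0.0], [0.0, -0.001, -1.0]]
wrist_force: [-0.5, 0.1, -1.5]
gripper_width: 0.636
gripper_force: 30.0
```

Call:
play_rows(steps=[{"ax": 0, "ay": 0, "az": 0, "dx": 0, "dy": 0, "dz": 1, "claw": 48}, {"ax": 0, "ay": 0, "az": 0, "dx": 0, "dy": 0, "dz": 0, "claw": 48}])

```text
time_s: 24.55
tcp_pos: [0.51, -0.2424, 0.0784]
ee_rot: [[0.145, -0.989, 0.0], [-0.989, -0.145, 0.0], [0.0, -0.0, -1.0]]
wrist_force: [-0.3, 0.8, -2.0]
gripper_width: 0.637
gripper_force: 30.0
```

Call:
play_rows(steps=[{"ax": 0, "ay": 0, "az": 0, "dx": 0, "dy": 0, "dz": 0.7, "claw": 48}, {"ax": 0, "ay": 0, "az": 0, "dx": 0, "dy": 0, "dz": 0, "claw": 48}])

```text
time_s: 24.75
tcp_pos: [0.51, -0.2423, 0.0776]
ee_rot: [[0.145, -0.989, -0.0], [-0.989, -0.145, 0.0], [-0.0, 0.0, -1.0]]
wrist_force: [-1.0, -0.3, -1.8]
gripper_width: 0.637
gripper_force: 30.0
```

Call:
play_rows(steps=[{"ax": 0, "ay": 0, "az": 0, "dx": 0, "dy": 0, "dz": 0.7, "claw": 48}, {"ax": 0, "ay": 0, "az": 0, "dx": 0, "dy": 0, "dz": 0, "claw": 48}])

```text
time_s: 24.95
tcp_pos: [0.5099, -0.2424, 0.0768]
ee_rot: [[0.145, -0.989, -0.0], [-0.989, -0.145, 0.0], [-0.0, 0.0, -1.0]]
wrist_force: [-0.9, -1.1, -2.0]
gripper_width: 0.633
gripper_force: 30.0
```

Call:
play_rows(steps=[{"ax": 0, "ay": 0, "az": 0, "dx": 0, "dy": 0, "dz": 0.5, "claw": 48}, {"ax": 0, "ay": 0, "az": 0, "dx": 0, "dy": 0, "dz": 0, "claw": 48}])

```text
time_s: 25.15
tcp_pos: [0.5101, -0.2424, 0.0767]
ee_rot: [[0.145, -0.989, 0.0], [-0.989, -0.145, -0.0], [0.0, -0.0, -1.0]]
wrist_force: [-0.7, -0.4, -0.1]
gripper_width: 0.632
gripper_force: 30.0
```

Call:
play_rows(steps=[{"ax": 0, "ay": 0, "az": 0, "dx": 0, "dy": 0, "dz": 0, "claw": 87}, {"ax": 0, "ay": 0, "az": 0, "dx": 0, "dy": 0, "dz": 0, "claw": 87}, {"ax": 0, "ay": 0, "az": 0, "dx": 0, "dy": 0, "dz": 0, "claw": 87}, {"ax": 0, "ay": 0, "az": 0, "dx": 0, "dy": 0, "dz": 0, "claw": 87}, {"ax": 0, "ay": 0, "az": 0, "dx": 0, "dy": 0, "dz": 0, "claw": 87}, {"ax": 0, "ay": 0, "az": 0, "dx": 0, "dy": 0, "dz": -5, "claw": 87}, {"ax": 0, "ay": 0, "az": 0, "dx": 0, "dy": 0, "dz": -14, "claw": 87}, {"ax": 0, "ay": 0, "az": 0, "dx": 0, "dy": 0, "dz": -28, "claw": 87}, {"ax": 0, "ay": 0, "az": 0, "dx": 0, "dy": 0, "dz": -34, "claw": 87}, {"ax": 0, "ay": 0, "az": 0, "dx": 0, "dy": 0, "dz": -34, "claw": 87}, {"ax": 0, "ay": 0, "az": 0, "dx": 0, "dy": 0, "dz": -30, "claw": 87}, {"ax": 0, "ay": 0, "az": -4.7, "dx": 0, "dy": 0, "dz": -16, "claw": 87}, {"ax": 0, "ay": 0, "az": -4.8, "dx": 0, "dy": 0, "dz": 0, "claw": 87}])

```text
time_s: 26.45
tcp_pos: [0.5114, -0.2429, 0.2414]
ee_rot: [[0.31, -0.951, 0.007], [-0.951, -0.31, -0.002], [0.004, -0.006, -1.0]]
wrist_force: [0.5, 0.2, 0.3]
gripper_width: 1.001
gripper_force: 0.0
```

Call:
play_rows(steps=[{"ax": 0, "ay": 0, "az": 0, "dx": -13, "dy": -6, "dz": 0, "claw": 87}, {"ax": 0, "ay": 0, "az": 0, "dx": -28, "dy": -12, "dz": 0, "claw": 87}, {"ax": 0, "ay": 0, "az": 0, "dx": -36, "dy": -16, "dz": 0, "claw": 87}, {"ax": 0, "ay": 0, "az": 0, "dx": -36, "dy": -16, "dz": 0, "claw": 87}, {"ax": 0, "ay": 0, "az": 0, "dx": -36, "dy": -16, "dz": 0, "claw": 87}, {"ax": 0, "ay": 0, "az": 0, "dx": -36, "dy": -16, "dz": 0, "claw": 87}, {"ax": 0, "ay": 0, "az": 0, "dx": -36, "dy": -16, "dz": 0, "claw": 87}, {"ax": 0, "ay": 0, "az": 0, "dx": -36, "dy": -16, "dz": 0, "claw": 87}, {"ax": 0, "ay": 0, "az": 0, "dx": -28, "dy": -13, "dz": 0, "claw": 87}, {"ax": 0, "ay": 0, "az": 0, "dx": -14, "dy": -7, "dz": 0, "claw": 87}, {"ax": 0, "ay": 0, "az": 0, "dx": 0, "dy": 0, "dz": 0, "claw": 87}, {"ax": 0, "ay": 0, "az": 0, "dx": 0, "dy": 0, "dz": 0, "claw": 87}])

```text
time_s: 27.65
tcp_pos: [0.5456, 0.0832, 0.2372]
ee_rot: [[0.306, -0.952, -0.001], [-0.952, -0.306, -0.0], [0.0, 0.001, -1.0]]
wrist_force: [-0.1, -0.8, -0.4]
gripper_width: 1.002
gripper_force: 0.0
```

```bash
python3 -c "
from h import *
go(.5461,.0833,.139,17.8)
c=capture('side');cv2.imwrite('pics/s4.png',c['frame'])"
```

```text
d [ 0.  -0.6 98.2] az 0.0 tilt [-0.001  -0.0005] tcp [0.5456 0.0832 0.2372] F [-0.1 -0.8 -0.4] w 87.1 gf 0.0 t 27.65 j [ 26.  15. -10.  -0. -65.  -8.]
```

View pics/s4.png

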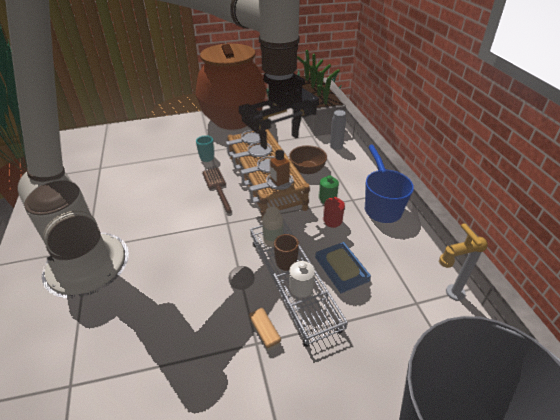

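Three containers stand upright in bays 1–3, with the jar at (301,278). The gripper is over the oil bottle (280,166), squared to its sides.

Call:
play_rows(steps=[{"ax": 0, "ay": 0, "az": 0, "dx": 0, "dy": -0.5, "dz": 6, "claw": 87}, {"ax": 0, "ay": 0, "az": 0, "dx": 0, "dy": 0, "dz": 14, "claw": 87}, {"ax": 0, "ay": 0, "az": 0, "dx": 0, "dy": 0, "dz": 20, "claw": 87}, {"ax": 0, "ay": 0, "az": 0, "dx": 0, "dy": 0, "dz": 22, "claw": 87}, {"ax": 0, "ay": 0, "az": 0, "dx": 0, "dy": 0, "dz": 20, "claw": 87}, {"ax": 0, "ay": 0, "az": 0, "dx": 0, "dy": 0, "dz": 12, "claw": 87}, {"ax": 0, "ay": 0, "az": 0, "dx": 0, "dy": 0, "dz": 4, "claw": 87}, {"ax": 0, "ay": 0, "az": 0, "dx": 0, "dy": 0, "dz": 0, "claw": 87}, {"ax": 0, "ay": 0, "az": 0, "dx": 0, "dy": 0, "dz": 0, "claw": 34}, {"ax": 0, "ay": 0, "az": 0, "dx": 0, "dy": 0, "dz": 0, "claw": 34}, {"ax": 0, "ay": 0, "az": 0, "dx": 0, "dy": 0, "dz": 0, "claw": 34}, {"ax": 0, "ay": 0, "az": 0, "dx": 0, "dy": 0, "dz": 0, "claw": 34}, {"ax": 0, "ay": 0, "az": 0, "dx": 0, "dy": 0, "dz": 0, "claw": 34}, {"ax": 0, "ay": 0, "az": 0, "dx": 0, "dy": 0, "dz": 0, "claw": 34}, {"ax": 0, "ay": 0, "az": 0, "dx": 0, "dy": 0, "dz": 0, "claw": 34}])

```text
time_s: 29.2
tcp_pos: [0.5466, 0.0835, 0.1395]
ee_rot: [[0.306, -0.952, 0.0], [-0.952, -0.306, 0.0], [0.0, -0.0, -1.0]]
wrist_force: [0.7, 0.8, 1.3]
gripper_width: 0.479
gripper_force: 30.0
```

```bash
python3 -c "
from h import *
go(.5213,-.3253,.143,RY)"
```

```text
d [381.4 149.3  -3.5] az 9.5 tilt [0.0002 0.    ] tcp [0.5466 0.0835 0.1395] F [0.7 0.8 1.3] w 41.7 gf 30.0 t 29.2 j [ 25.  20. -17.   0. -52.  -8.]
```

Call:
play_rows(steps=[{"ax": 0, "ay": 0, "az": 0, "dx": 0, "dy": 0, "dz": -8, "claw": 34}, {"ax": 0, "ay": 0, "az": 0, "dx": 0, "dy": 0, "dz": -18, "claw": 34}, {"ax": 0, "ay": 0, "az": 0, "dx": 0, "dy": 0, "dz": -24, "claw": 34}, {"ax": 0, "ay": 0, "az": 0, "dx": 0, "dy": 0, "dz": -26, "claw": 34}, {"ax": 0, "ay": 0, "az": 0, "dx": 0, "dy": 0, "dz": -26, "claw": 34}, {"ax": 0, "ay": 0, "az": 0, "dx": 0, "dy": 0, "dz": -18, "claw": 34}, {"ax": 0, "ay": 0, "az": 0, "dx": 0, "dy": 0, "dz": -10, "claw": 34}, {"ax": 0, "ay": 0, "az": 0, "dx": 12, "dy": 5, "dz": 0, "claw": 34}, {"ax": 0, "ay": 0, "az": 0, "dx": 24, "dy": 9, "dz": 0, "claw": 34}, {"ax": 0, "ay": 0, "az": 0, "dx": 32, "dy": 12, "dz": 0, "claw": 34}, {"ax": 0, "ay": 0, "az": 0, "dx": 35, "dy": 14, "dz": 0, "claw": 34}, {"ax": 0, "ay": 0, "az": 0, "dx": 35, "dy": 14, "dz": 0, "claw": 34}, {"ax": 0, "ay": 0, "az": 0, "dx": 35, "dy": 14, "dz": 0, "claw": 34}, {"ax": 0, "ay": 0, "az": 0, "dx": 35, "dy": 14, "dz": 0, "claw": 34}, {"ax": 0, "ay": 0, "az": 0, "dx": 35, "dy": 14, "dz": 0, "claw": 34}, {"ax": 0, "ay": 0, "az": 0, "dx": 35, "dy": 14, "dz": 0, "claw": 34}, {"ax": 0, "ay": 0, "az": 0, "dx": 35, "dy": 14, "dz": 0, "claw": 34}, {"ax": 0, "ay": 0, "az": 0, "dx": 35, "dy": 14, "dz": 0, "claw": 34}, {"ax": 0, "ay": 0, "az": 0, "dx": 22, "dy": 7, "dz": 0, "claw": 34}, {"ax": 0, "ay": 0, "az": 0, "dx": 11, "dy": 4, "dz": 0, "claw": 34}])

```text
time_s: 31.2
tcp_pos: [0.5198, -0.327, 0.2674]
ee_rot: [[0.303, -0.953, -0.004], [-0.953, -0.303, 0.001], [-0.002, 0.003, -1.0]]
wrist_force: [-1.2, 0.5, -1.8]
gripper_width: 0.483
gripper_force: 30.0
```

Call:
play_rows(steps=[{"ax": 0, "ay": 0, "az": 2.5, "dx": 0, "dy": 0, "dz": 0, "claw": 34}, {"ax": 0, "ay": 0, "az": 4.5, "dx": 0, "dy": 0, "dz": 0, "claw": 34}, {"ax": 0, "ay": 0, "az": 2.5, "dx": 0, "dy": 0, "dz": 0, "claw": 34}, {"ax": 0, "ay": 0, "az": 0, "dx": 0, "dy": 0, "dz": 0, "claw": 34}, {"ax": 0, "ay": 0, "az": 0, "dx": 0, "dy": 0, "dz": 0, "claw": 34}])

```text
time_s: 31.7
tcp_pos: [0.521, -0.3244, 0.2688]
ee_rot: [[0.146, -0.989, -0.001], [-0.989, -0.146, 0.001], [-0.001, 0.001, -1.0]]
wrist_force: [-0.3, 1.1, -1.2]
gripper_width: 0.478
gripper_force: 30.0
```

```bash
python3 -c "
from h import *
go(.5213,-.3253,.0763,RY)"
```

```text
d [  1.1  -0.4 192.5] az 0.1 tilt [-0.0012  0.0007] tcp [ 0.521  -0.3244  0.2688] F [-0.3  1.1 -1.2] w 41.6 gf 30.0 t 31.7 j [-17.  20.   2.  -0. -72.  25.]
```

Call:
play_rows(steps=[{"ax": 0, "ay": 0, "az": 0, "dx": 0.5, "dy": 0, "dz": 8, "claw": 34}, {"ax": 0, "ay": 0, "az": 0, "dx": 0, "dy": 0, "dz": 18, "claw": 34}, {"ax": 0, "ay": 0, "az": 0, "dx": 0, "dy": 0, "dz": 26, "claw": 34}, {"ax": 0, "ay": 0, "az": 0, "dx": 0, "dy": 0, "dz": 30, "claw": 34}, {"ax": 0, "ay": 0, "az": 0, "dx": 0, "dy": 0, "dz": 30, "claw": 34}, {"ax": 0, "ay": 0, "az": 0, "dx": 0, "dy": 0, "dz": 28, "claw": 34}, {"ax": 0, "ay": 0, "az": 0, "dx": 0, "dy": 0, "dz": 22, "claw": 34}, {"ax": 0, "ay": 0, "az": 0, "dx": 0, "dy": 0, "dz": 14, "claw": 34}, {"ax": 0, "ay": 0, "az": 0, "dx": 0, "dy": 0, "dz": 6, "claw": 34}, {"ax": 0, "ay": 0, "az": 0, "dx": 0, "dy": 0, "dz": 3, "claw": 34}, {"ax": 0, "ay": 0, "az": 0, "dx": 0, "dy": 0, "dz": 2, "claw": 34}, {"ax": 0, "ay": 0, "az": 0, "dx": 0, "dy": 0, "dz": 2, "claw": 34}, {"ax": 0, "ay": 0, "az": 0, "dx": 0, "dy": 0, "dz": 1, "claw": 34}, {"ax": 0, "ay": 0, "az": 0, "dx": 0, "dy": 0, "dz": 1, "claw": 34}, {"ax": 0, "ay": 0, "az": 0, "dx": 0, "dy": 0, "dz": 0, "claw": 34}])

```text
time_s: 33.2
tcp_pos: [0.5214, -0.3254, 0.0787]
ee_rot: [[0.145, -0.989, 0.0], [-0.989, -0.145, -0.0], [0.0, -0.0, -1.0]]
wrist_force: [0.0, -0.6, -1.3]
gripper_width: 0.48
gripper_force: 30.0
```

Call:
play_rows(steps=[{"ax": 0, "ay": 0, "az": 0, "dx": 0, "dy": 0, "dz": 0.8, "claw": 34}, {"ax": 0, "ay": 0, "az": 0, "dx": 0, "dy": 0, "dz": 0, "claw": 34}])

```text
time_s: 33.4
tcp_pos: [0.5214, -0.3253, 0.0776]
ee_rot: [[0.145, -0.989, -0.0], [-0.989, -0.145, 0.0], [-0.0, 0.0, -1.0]]
wrist_force: [0.3, -0.2, -0.9]
gripper_width: 0.483
gripper_force: 30.0
```

Call:
play_rows(steps=[{"ax": 0, "ay": 0, "az": 0, "dx": 0, "dy": 0, "dz": 0.7, "claw": 34}, {"ax": 0, "ay": 0, "az": 0, "dx": 0, "dy": 0, "dz": 0, "claw": 34}])

```text
time_s: 33.6
tcp_pos: [0.5213, -0.3253, 0.0768]
ee_rot: [[0.145, -0.989, -0.0], [-0.989, -0.145, 0.0], [-0.0, 0.0, -1.0]]
wrist_force: [-0.1, -0.6, -2.8]
gripper_width: 0.476
gripper_force: 30.0
```

Call:
play_rows(steps=[{"ax": 0, "ay": 0, "az": 0, "dx": 0, "dy": 0, "dz": 0.6, "claw": 34}, {"ax": 0, "ay": 0, "az": 0, "dx": 0, "dy": 0, "dz": 0, "claw": 34}])

```text
time_s: 33.8
tcp_pos: [0.5215, -0.3254, 0.0765]
ee_rot: [[0.145, -0.989, 0.0], [-0.989, -0.145, -0.0], [0.0, -0.0, -1.0]]
wrist_force: [1.2, 1.0, -1.3]
gripper_width: 0.482
gripper_force: 30.0
```

Call:
play_rows(steps=[{"ax": 0, "ay": 0, "az": 0, "dx": 0, "dy": 0, "dz": 0.5, "claw": 34}, {"ax": 0, "ay": 0, "az": 0, "dx": 0, "dy": 0, "dz": 0, "claw": 34}])

```text
time_s: 34.0
tcp_pos: [0.5215, -0.3254, 0.0765]
ee_rot: [[0.145, -0.989, 0.0], [-0.989, -0.145, -0.0], [0.0, -0.0, -1.0]]
wrist_force: [-1.5, 1.2, 3.2]
gripper_width: 0.477
gripper_force: 30.0
```

Contact made. I'll release, rise and move clear.

Call:
play_rows(steps=[{"ax": 0, "ay": 0, "az": 0, "dx": 0, "dy": 0, "dz": -0.5, "claw": 87}, {"ax": 0, "ay": 0, "az": 0, "dx": 0, "dy": 0, "dz": 0, "claw": 87}, {"ax": 0, "ay": 0, "az": 0, "dx": 0, "dy": 0, "dz": 0, "claw": 87}, {"ax": 0, "ay": 0, "az": 0, "dx": 0, "dy": 0, "dz": 0, "claw": 87}, {"ax": 0, "ay": 0, "az": 0, "dx": 0, "dy": 0, "dz": 0, "claw": 87}, {"ax": 0, "ay": 0, "az": 0, "dx": 0, "dy": 0, "dz": 0, "claw": 87}, {"ax": 0, "ay": 0, "az": 0, "dx": 0, "dy": 0, "dz": -5, "claw": 87}, {"ax": 0, "ay": 0, "az": 0, "dx": 0, "dy": 0, "dz": -14, "claw": 87}, {"ax": 0, "ay": 0, "az": 0, "dx": 0, "dy": 0, "dz": -28, "claw": 87}, {"ax": 0, "ay": 0, "az": 0, "dx": 0, "dy": 0, "dz": -34, "claw": 87}, {"ax": 0, "ay": 0, "az": 0, "dx": 0, "dy": 0, "dz": -34, "claw": 87}, {"ax": 0, "ay": 0, "az": 0, "dx": 0, "dy": 0, "dz": -30, "claw": 87}, {"ax": 0, "ay": 0, "az": 0, "dx": 15, "dy": 15, "dz": -16, "claw": 87}, {"ax": 0, "ay": 0, "az": 0, "dx": 25, "dy": 25, "dz": 0, "claw": 87}, {"ax": 0, "ay": 0, "az": 0, "dx": 25, "dy": 25, "dz": 0, "claw": 87}, {"ax": 0, "ay": 0, "az": 0, "dx": 20, "dy": 20, "dz": 0, "claw": 87}, {"ax": 0, "ay": 0, "az": 0, "dx": 10, "dy": 10, "dz": 0, "claw": 87}, {"ax": 0, "ay": 0, "az": 0, "dx": 0, "dy": 0, "dz": 0, "claw": 87}, {"ax": 0, "ay": 0, "az": 0, "dx": 0, "dy": 0, "dz": 0, "claw": 87}])

```text
time_s: 35.9
tcp_pos: [0.4415, -0.4329, 0.2379]
ee_rot: [[0.145, -0.989, 0.001], [-0.989, -0.145, -0.0], [0.0, -0.001, -1.0]]
wrist_force: [0.2, -0.3, 0.4]
gripper_width: 0.998
gripper_force: 0.0
```

```bash
python3 -c "
from h import *
a=capture('side')['frame'];b=capture('top')['frame']
cv2.imwrite('pics/end.png',cv2.resize(np.hstack([a[100:400,180:480],b[120:420,100:500]]),None,fx=1.14,fy=1.14))"
```

```text
(no output)
```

View pics/end.png

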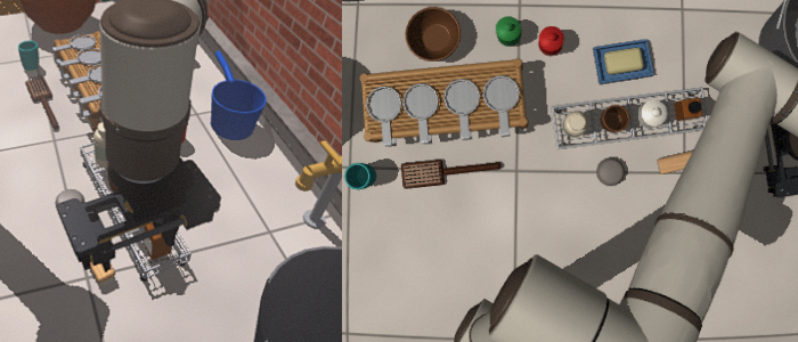

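The top half shows shampoo (575,124), cup (614,118), jar (654,112) and oil (690,107) upright in bays 1–4. The holders are empty, the brush is unmoved, and the gripper is clear.

```bash
python3 -c "
from station import *
print(finish_job())"
```

```text
the job is handed in; nothing more can be done
None
```

All four containers now stand upright in the rack, one per bay, in their shelf order (shampoo, cup, jar, oil from left to right); the hairbrush was not touched, and the job was handed in at about 36 s.

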